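Reset the tripped bobbin winder

TASK

The bobbin winder has tripped: push its sliding dust shutter fully open by the rib, reach down into the well it uncovers and press the sunken reset button all the way in, then let the button come back up and push the shutter fully shut again. Only push with the fingertips, pinch and lift nothing (not even the rib); do not press the raised start key, and leave the thread cone, jar, tin and spectacles where they are.

Things in the scene. Friction and masses are not known exactly. Their poses are not given: they have to be found in the camera images.
- winder: White plastic case of the bobbin winder, 160 (x) x 280 (y) x 80 mm high, fixed; a long side faces the robot, turned up to 0.45 rad. Origin: centre of its underside; x to its far long side, y to its left end, z up. The well is sunk in its top, centred at y = -30 mm. A spindle with a bobbin (foot 32 mm wide) stands at x = 35, y = -115 mm, 32 mm above the top.
- well_mouth (a point): Centre of the well's rectangular mouth, level with the case top (80 mm above the table); its axes are the case's. The well measures 48 mm along the case's x and 36 mm along y, has straight walls and a floor 44 mm down; the button stands in its middle. Beside it two guide rails 4 mm wide, 5 mm high run along y at x = -37 and +37 mm.
- reset_top (a point): Centre of the top face of the reset button, a grey plastic round cap 22 mm wide in the middle of the well, its top 22 mm below the case top when up. Moves with the button.
- reset (a joint): Travel of the reset button straight down, m: 0 up, 0.006 fully in at a hard stop. Sprung: starts to move at about 1.8 N, about 5.4 N when fully in; springs back when let go.
- rib (a point): Top centre of the rib on the shutter; moves with it. The shutter is a dark steel plate 68 mm (case x) x 48 mm (case y), its upper face 4 mm above the case top. The rib stands across its middle: 40 mm along the case's x, 8 mm thick along y, 14 mm high, so its top is 18 mm above the case top (98 mm above the table).
- shutter (a joint): Travel of the shutter along the case's +y, m: 0 shut, centred over the well and covering it; 0.05 fully open at the stop, the whole well bare. Stays where it is left; slides with about 1.5 N. It starts shut or open by up to 8 mm.
- start_top (a point): Centre of the top of the raised start key, a grey plastic round cap 18 mm wide, its top 10 mm above the case top, at x = -45, y = +105 mm on the case. Not to be pressed.
- start (a joint): Travel of the start key straight down, m: 0 up, 0.005 in. It yields at about 1.8 N.
- thread: Grey cone of thread, 52 mm wide at the foot, 94 mm high, standing loose beside or beyond the winder. Origin: centre of the foot.
- jar: Round glass jar with an aluminium cap, 60 mm wide, 75 mm high, loose beside or beyond the winder. Origin: centre of the foot.
- tin: Round flat steel pin tin, 64 mm wide, 35 mm high, loose beside or beyond the winder. Origin: centre of the foot.
- glasses: Folded black spectacles lying flat on the robot's side of the winder, about 140 mm (y) x 45 mm (x), 14 mm high. Origin: their middle, at table height.

How it is judged:
By the outcome, as a careful person would: the job done as asked, in the order asked, and still so for the second after the job is handed in, with the robot touching nothing.
It also fails if it takes over 48 s, if anything falls off the work surface, if the arm or the gripper's body presses on something with over 40 N, if the wrist force passes 120 N, or if a joint passes its speed limit or range.

ROBOT

A 6-joint arm with a two-finger parallel gripper is mounted at the origin on the work surface. World frame = base frame: x ahead of the robot, y to its left, z up, the work surface at z = 0. Lengths are in m, angles in rad, forces in N, time in s.
With the tool pointing down it reaches from about 0.375 to 0.975 m from the base axis. Payload 3.8 kg.
Tool frame: the origin (TCP) lies where the fingers leave the gripper's body, on its centre line; the fingertips stand 73 mm ahead of it and the grasp point (between the pads) lies 54 mm ahead of it; z points along the fingers, y is the line along which they close (so a half turn about z gives the same grasp; the last joint's range is limited). The gripper opens to 85 mm and grips with 20 to 120 N. Pads are 22 mm wide; open, the fingers measure 114 mm over their backs; the gripper's body (76 mm by 85 mm) begins 54 mm behind the grasp point. The pads swing forward as they close: fully open they stand 13 mm farther back than shut.
Start: joints at [1.134, 0.264, 1.604, -0, 1.274, -0.037], TCP at [0.263, 0.622, 0.304] pointing down, gripper open.
Joint ranges: [-2.63, 2.63], [-0.94, 2.18], [0.31, 2.57], [-1.31, 4.45], [0, 2.66], [-2.55, 2.55]. Speed limits (rad/s): [2.57, 2.57, 3.14, 3.14, 3.14, 3.14].

INTERFACE

Orientations are given as a rotation vector (axis times angle).
In Python, from workcell import read_state, viewer, bot gives the robot as it stands.
- The arm moves only by the tool jog_arm, never from a script. Its argument "increments" is a list that holds one entry, the list of rows, each a list of 7 numbers: the shift along the tool's x, y, z in units of 30 mm (1.0 is 30 mm), then the turn, a rotation vector about the tool's x, y, z in units of 6 degrees (1.0 is 6 degrees), then the opening, from -1 (shut) to 1 (fully open). A call has exactly 5 rows; each row shifts and turns the commanded pose from where the row before left it, along the tool's axes as they then stand; what a row does not reach is not made up. A row lasts 1/12 s, in which the tool goes at most 41.7 mm and 7.16 degrees, less where a joint would pass 70% of its speed; a pose out of reach is approached as far as the arm can. A call is refused whole if a number of a shift passes 1 or a number of a turn 1, either way. A call with a gripper value outside its range is refused whole. The fingers move at their own pace and stop on an object; "force" is the grip in N (left out, the last holds). Time passes only in rows, so rows that do not move let the fingers close, or fill a call up. It gives the time, the measured TCP pose, the force, the opening and the grip force at its end, in the units of the state.
- read_state(): the state, without advancing time (a new reading comes with each control period).
- viewer.read_camera(name): name is "scene" or "top" or "wrist"; returns (picture, depth): 400x640x3 uint8, blue, green, red; 400x640 float32, m along the optical axis (not along the pixel's ray), 0 where there is no reading.
- viewer.camera_params(name): a dict with "fx", "fy", "cx", "cy" (pixels), "R" (3x3) and "t" (3): a world point X has camera coordinates R X + t; the wrist camera has in their place "hand_eye" (4x4, takes a point from camera to tool coordinates, whose origin is the TCP and whose axes are the flange's). Camera axes: x right, y down, z forward; pixel columns grow to the right and rows downward; lengths in m; the calibration is good to about 2 mm. A picture is of the moment at which its call begins: read the wrist's pose just before it. camera_params takes no time and is no camera call.
- bot.finish_job(): hands the job in; it is judged then, once.
The state is a dict: "time": time; "q": joint angles; "joint_vel": joint speeds; "joint_torque": joint torques, N m; "tool_pos": TCP position; "tcp_rot": TCP orientation; "wrist_force": force on the tool from outside, world axes, zero at the start; "torque": the same for the moment, N m; "width": opening from 0.0 (shut) to 1.0 (fully open); "grip_force": force on a finger pad.
Only numpy, scipy, OpenCV 4.12 (cv2) and the standard library are available. Lean on these libraries where they do the work, as an engineer would, in place of code of your own. Each camera call takes 0.05 s, during which the arm holds its last target. There are 200 camera calls.

## Working session

There is one attempt and no reset: what is moved stays moved. The work goes in short steps, Python scripts to look and compute and a tool call to move; the robot and the scene stay as the last step left them, time stands still between calls to the robot, and variables do not carry over. Pictures are saved under pics/ and viewed, at most 10 in all, crops included, and the job is handed in when it is done.

Besides the shell and the picture viewer there is one more tool, called after "Emit:" as a command line: name --argument value ..., lists and objects as JSON in quotes. jog_arm: Moves the arm, as the interface text tells. Its arguments: {"type":"object","properties":{"increments":{"type":"array","items":{"type":"array","items":{"type":"array","items":{"type":"number"}}}},"force":{"type":"number"}},"required":["increments"]}

```bash
mkdir -p pics
python3 - <<'E'
from workcell import read_state, viewer, bot
import cv2,numpy as np
s=read_state();print(s['time'],s['tool_pos'],s['tcp_rot'],s['width'],s['q'])
for n in ('top','scene'):
    p,d=viewer.read_camera(n);cv2.imwrite(f'pics/{n}1.png',p);np.save(f'{n}1.npy',d)
    c=viewer.camera_params(n);print(n,{k:np.round(v,3).tolist() for k,v in c.items()})
print(viewer.camera_params('wrist'))
E
```

```text
0.0 [0.26249856 0.62123933 0.30255024] [-0.62371531 -3.07852008  0.00345146] 1.0012353930443143 [ 1.13408502e+00  2.64753721e-01  1.60539479e+00 -7.50564794e-06
  1.27370314e+00 -3.69160400e-02]
top {'fx': 391.374, 'fy': 391.374, 'cx': 318.278, 'cy': 199.992, 'R': [[-0.025, -0.999, 0.026], [-0.986, 0.02, -0.167], [0.166, -0.03, -0.986]], 't': [0.05, 0.562, 0.805]}
scene {'fx': 455.836, 'fy': 455.836, 'cx': 320.221, 'cy': 195.856, 'R': [[-0.471, 0.882, 0.001], [0.695, 0.372, -0.615], [-0.543, -0.289, -0.788]], 't': [0.214, -0.378, 1.409]}
{'fx': 286.614257685047, 'fy': 286.614257685047, 'cx': 318.6144766739038, 'cy': 202.2292445898253, 'hand_eye': array([[ 6.97174662e-05, -9.60756013e-01, -2.77394807e-01,
         7.07036148e-02],
       [ 9.99999851e-01,  2.17167581e-04, -5.00829862e-04,
         3.23608283e-04],
       [ 5.41416460e-04, -2.77394731e-01,  9.60755885e-01,
        -7.06626647e-02],
       [ 0.00000000e+00,  0.00000000e+00,  0.00000000e+00,
         1.00000000e+00]])}
```

View pics/top1.png

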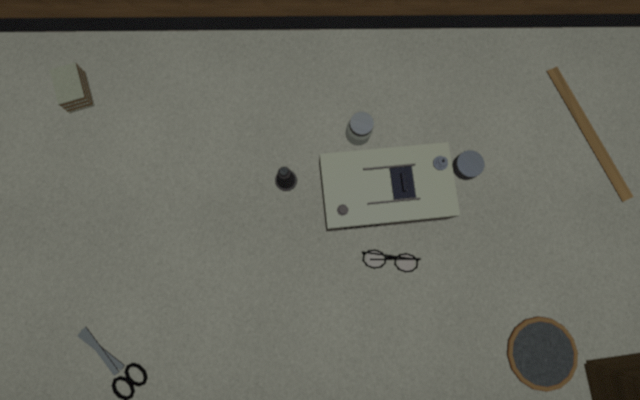

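View pics/scene1.png

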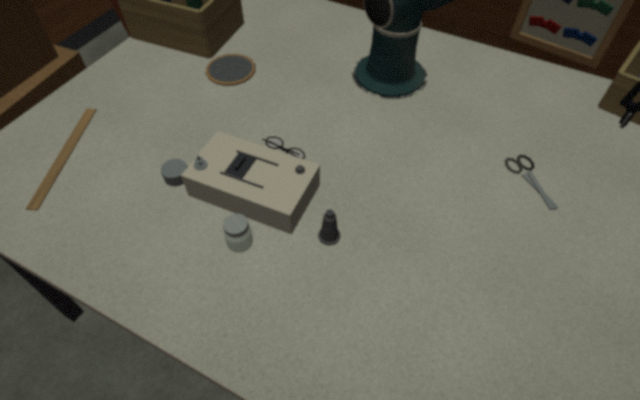

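The top view shows the case with corners (320,153), (447,143), (459,214) and (327,228). The shutter is at about (402,183) with its rib, the start key at (342,210) and the spindle at (440,162). The tin is at the right end, the jar beyond, the cone at the left and the glasses in front.

```bash
cat > h.py <<'E'
import cv2,numpy as np
from scipy.spatial.transform import Rotation as Ro
from workcell import read_state, viewer, bot
def cam(n,s=None):
    c=viewer.camera_params(n)
    if n=='wrist':
        T=np.eye(4);T[:3,:3]=Ro.from_rotvec(s['tcp_rot']).as_matrix();T[:3,3]=s['tool_pos']
        M=T@c['hand_eye'];return c,M[:3,:3],M[:3,3]
    R=np.array(c['R']);return c,R.T,-R.T@np.array(c['t'])
def ray(uv,z,C):
    c,R,o=C;u,v=np.asarray(uv,float).reshape(-1,2).T
    d=np.c_[(u-c['cx'])/c['fx'],(v-c['cy'])/c['fy'],np.ones(len(u))]@R.T
    return o+d*((z-o[2])/d[:,2])[:,None]
def cloud(d,C):
    c,R,o=C;v,u=np.indices(d.shape)
    return np.dstack([(u-c['cx'])/c['fx']*d,(v-c['cy'])/c['fy']*d,d])@R.T+o
E
python3 - <<'E'
from h import *
d=np.load('top1.npy');C=cam('top');P=cloud(d,C)
m=((abs(P[...,2]-.08)<.012)&(d>0)).astype(np.uint8)
m[:135]=0;m[240:]=0;m[:,:310]=0;m[:,470:]=0
m=cv2.morphologyEx(m,cv2.MORPH_OPEN,np.ones((7,7)))
k=max(cv2.findContours(m,0,1)[0],key=cv2.contourArea)[:,0]
print('zmed',np.median(P[...,2][m>0]))
W=ray(k,.08,C)[:,:2].astype(np.float32);r=cv2.minAreaRect(W);print(r,cv2.boxPoints(r))
W=ray([(320,153),(447,143),(459,214),(327,228)],.08,C);print(W,W.mean(0))
print('start',ray([342,210],.09,C),'rib',ray([403,182],.098,C),'tin',ray([470,163],.035,C))
E
```

```text
zmed 0.0797328999370473
((0.5892888903617859, -0.11230303347110748), (0.1609622687101364, 0.2804272770881653), 4.4271159172058105) [[ 0.4982247   0.02127985]
 [ 0.51987106 -0.25831074]
 [ 0.68035305 -0.24588591]
 [ 0.6587067   0.03370467]]
[[ 0.65884892  0.03186663  0.08      ]
 [ 0.67641078 -0.2433684   0.08      ]
 [ 0.52134856 -0.25628168  0.08      ]
 [ 0.49822127  0.0215555   0.08      ]] [ 0.58870738 -0.11155699  0.08      ]
start [[ 0.53367863 -0.00990618  0.09      ]] rib [[ 0.5883653  -0.13780304  0.098     ]] tin [[ 0.64270346 -0.30923189  0.035     ]]
```

```bash
cat >> h.py <<'E'
CEN=np.array([.589,-.112]);YAW=.0775
def w(x,y,z):
    c,s=np.cos(YAW),np.sin(YAW);return np.array([CEN[0]+c*x-s*y,CEN[1]+s*x+c*y,z])
def case(p):
    c,s=np.cos(YAW),np.sin(YAW);d=np.asarray(p)[:2]-CEN;return np.array([c*d[0]+s*d[1],-s*d[0]+c*d[1],p[2]])
def Rt():
    c,s=np.cos(YAW),np.sin(YAW);return np.array([[-s,c,0],[c,s,0],[0,0,-1.]])  # tool x=case y, y=case x, z down
def plan(p1,step=.9):
    s=read_state();p=np.array(s['tool_pos']);R=Ro.from_rotvec(s['tcp_rot']).as_matrix();rows=[]
    for i in range(60):
        t=R.T@(p1-p)/.03;n=np.abs(t).max();t=t*min(1,step/max(n,1e-9))
        r=Ro.from_matrix(R.T@Rt()).as_rotvec()/np.radians(6);r=r*min(1,1/max(np.abs(r).max(),1e-9))
        t=np.round(t,1 if n>1 else 2);r=np.round(r,2)
        if not t.any() and np.abs(r).max()<.02:break
        rows.append([*t,*r]);p=p+R@t*.03;R=R@Ro.from_rotvec(r*np.radians(6)).as_matrix()
    for x in rows:print([float(v) for v in x])
    print(len(rows),p)
E
python3 -c "
from h import *
plan(w(0,-.055,.25))"
```

```text
[-0.9, -0.9, 0.1, -0.0, 0.0, 1.0]
[-0.9, -0.7, 0.1, -0.0, 0.0, 1.0]
[-0.9, -0.6, 0.1, -0.0, 0.0, 1.0]
[-0.9, -0.4, 0.1, -0.0, 0.0, 1.0]
[-0.9, -0.3, 0.1, -0.0, 0.0, 1.0]
[-0.9, -0.2, 0.1, -0.0, 0.0, 1.0]
[-0.9, -0.1, 0.0, -0.0, 0.0, 1.0]
[-0.9, -0.0, 0.1, -0.0, 0.0, 1.0]
[-0.9, 0.1, 0.0, -0.0, 0.01, 1.0]
[-0.9, 0.1, 0.1, -0.01, 0.0, 1.0]
[-0.9, 0.2, 0.0, -0.0, 0.01, 0.44]
[-0.9, 0.3, 0.1, -0.0, -0.0, 0.0]
[-0.9, 0.3, 0.0, -0.0, -0.0, 0.0]
[-0.9, 0.3, 0.1, -0.0, -0.0, 0.0]
[-0.9, 0.3, 0.0, -0.0, -0.0, 0.0]
[-0.9, 0.3, 0.1, -0.0, -0.0, 0.0]
[-0.9, 0.3, 0.0, -0.0, -0.0, 0.0]
[-0.9, 0.3, 0.1, -0.0, -0.0, 0.0]
[-0.9, 0.3, 0.0, -0.0, -0.0, 0.0]
[-0.9, 0.3, 0.1, -0.0, -0.0, 0.0]
[-0.9, 0.3, 0.0, -0.0, -0.0, 0.0]
[-0.9, 0.3, 0.1, -0.0, -0.0, 0.0]
[-0.9, 0.3, 0.0, -0.0, -0.0, 0.0]
[-0.9, 0.3, 0.1, -0.0, -0.0, 0.0]
[-0.9, 0.3, 0.0, -0.0, -0.0, 0.0]
[-0.9, 0.3, 0.1, -0.0, -0.0, 0.0]
[-0.9, 0.3, 0.0, -0.0, -0.0, 0.0]
[-0.9, 0.3, 0.1, -0.0, -0.0, 0.0]
[-0.9, 0.2, 0.0, -0.0, -0.0, 0.0]
[-0.54, 0.16, 0.06, -0.0, -0.0, 0.0]
30 [ 0.59320736 -0.16682459  0.25004065]
```

Emit:
jog_arm --increments '[[[-0.9, -0.9, 0.1, 0, 0, 1, -1], [-0.9, -0.7, 0.1, 0, 0, 1, -1], [-0.9, -0.6, 0.1, 0, 0, 1, -1], [-0.9, -0.4, 0.1, 0, 0, 1, -1], [-0.9, -0.3, 0.1, 0, 0, 1, -1]]]'

```text
time: 0.52
tool_pos: [0.327, 0.4703, 0.2881]
tcp_rot: [-1.406, -2.809, 0.002]
wrist_force: [0.6, 0.1, 0.6]
width: 0.301
grip_force: 0.0
```

Emit:
jog_arm --increments '[[[-0.9, -0.2, 0.1, 0, 0, 1, -1], [-0.9, -0.1, 0, 0, 0, 1, -1], [-0.9, 0, 0.1, 0, 0, 1, -1], [-0.9, 0.1, 0, 0, 0, 1, -1], [-0.9, 0.1, 0.1, 0, 0, 1, -1]]]'

```text
time: 0.93
tool_pos: [0.3824, 0.3465, 0.2798]
tcp_rot: [2.086, 2.349, 0.0]
wrist_force: [1.2, -0.4, -0.1]
width: -0.001
grip_force: 0.0
```

Emit:
jog_arm --increments '[[[-0.9, 0.2, 0, 0, 0, 0.44, -1], [-0.9, 0.3, 0.1, 0, 0, 0, -1], [-0.9, 0.3, 0, 0, 0, 0, -1], [-0.9, 0.3, 0.1, 0, 0, 0, -1], [-0.9, 0.3, 0, 0, 0, 0, -1]]]'

```text
time: 1.35
tool_pos: [0.4352, 0.2152, 0.273]
tcp_rot: [-2.133, -2.306, 0.002]
wrist_force: [-0.1, -0.1, -1.3]
width: 0.001
grip_force: 0.0
```

Emit:
jog_arm --increments '[[[-0.9, 0.3, 0.1, 0, 0, 0, -1], [-0.9, 0.3, 0, 0, 0, 0, -1], [-0.9, 0.3, 0.1, 0, 0, 0, -1], [-0.9, 0.3, 0, 0, 0, 0, -1], [-0.9, 0.3, 0.1, 0, 0, 0, -1]]]'

```text
time: 1.77
tool_pos: [0.491, 0.0843, 0.2649]
tcp_rot: [2.133, 2.306, 0.0]
wrist_force: [1.3, -0.3, 0.2]
width: -0.002
grip_force: 0.0
```

Emit:
jog_arm --increments '[[[-0.9, 0.3, 0, 0, 0, 0, -1], [-0.9, 0.3, 0.1, 0, 0, 0, -1], [-0.9, 0.3, 0, 0, 0, 0, -1], [-0.9, 0.3, 0.1, 0, 0, 0, -1], [-0.9, 0.3, 0, 0, 0, 0, -1]]]'

```text
time: 2.18
tool_pos: [0.5459, -0.0468, 0.2579]
tcp_rot: [-2.133, -2.305, 0.001]
wrist_force: [-0.4, -0.2, -0.1]
width: -0.003
grip_force: 0.0
```

```bash
python3 -c "
from h import *
s=read_state();print(s['time'],s['tool_pos'],s['wrist_force'],s['width'])
plan(w(0,-.055,.25))"
```

```text
2.1833 [ 0.54586208 -0.04679281  0.25787637] [-0.44421865 -0.15070995 -0.07234277] -0.0025293096452754273
[-0.9, 0.3, 0.1, -0.01, -0.0, 0.0]
[-0.9, 0.3, 0.0, -0.0, -0.0, 0.0]
[-0.9, 0.3, 0.1, -0.0, -0.0, 0.0]
[-0.9, 0.2, 0.0, -0.0, -0.0, 0.0]
[-0.51, 0.17, 0.06, -0.0, -0.0, 0.0]
5 [ 0.59339104 -0.16676878  0.25000148]
```

Emit:
jog_arm --increments '[[[-0.9, 0.3, 0.1, 0, 0, 0, -1], [-0.9, 0.3, 0, 0, 0, 0, -1], [-0.9, 0.3, 0.1, 0, 0, 0, -1], [-0.9, 0.2, 0, 0, 0, 0, -1], [-0.5, 0.2, 0.1, 0, 0, 0, -1]]]'

```text
time: 2.6
tool_pos: [0.595, -0.1677, 0.2497]
tcp_rot: [2.135, 2.304, -0.001]
wrist_force: [0.1, 0.8, 0.7]
width: -0.0
grip_force: 0.0
```

Emit:
jog_arm --increments '[[[0, 0, 0, 0, 0, 0, -1], [0, 0, 0, 0, 0, 0, -1], [0, 0, 0, 0, 0, 0, -1], [0, 0, 0, 0, 0, 0, -1], [0, 0, 0, 0, 0, 0, -1]]]'

```text
time: 3.02
tool_pos: [0.5943, -0.1638, 0.25]
tcp_rot: [-2.132, -2.307, -0.0]
wrist_force: [0.1, 0.1, 0.3]
width: -0.001
grip_force: 0.0
```

Run:
```python
from h import *
s=read_state();print(s['time'],case(s['tool_pos']),s['tcp_rot'],s['wrist_force'])
p,d=viewer.read_camera('wrist');cv2.imwrite('pics/w1.png',p);np.savez('w1.npz',d=d,p=s['tool_pos'],r=s['tcp_rot'])
```

```text
3.0167 [ 0.00129012 -0.05205789  0.24999331] [-2.13169538e+00 -2.30739277e+00 -1.55902002e-04] [0.13205937 0.10296951 0.29277395]
```

View pics/w1.png

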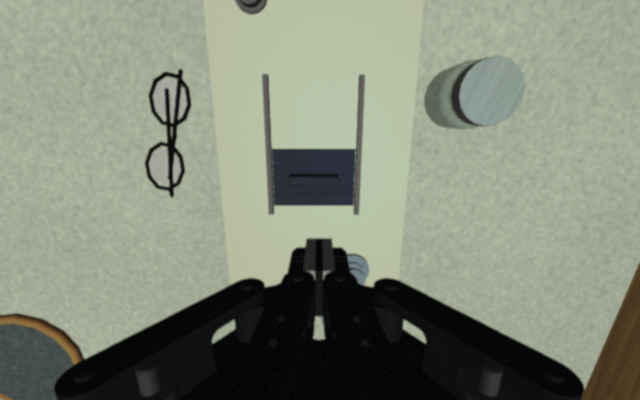

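The wrist view, with tool x (case +y) up, shows the shutter plate at columns 272–356 and rows 150–206, the rib top at (289–338, 175–180), and the rails at columns ~267 and ~360. The shut fingertips are at about (320,240).

Run:
```python
from h import *
f=np.load('w1.npz');C=cam('wrist',dict(tool_pos=f['p'],tcp_rot=f['r']))
g=cv2.imread('pics/w1.png').astype(int)
def c(uv,z):
    return [np.round(case(q)*1e3,1).tolist() for q in ray(uv,z,C)]
print('plate',c([(273,150),(355,150),(356,206),(272,206)],.084))
print('rib',c([(289,176),(338,176),(289,181),(338,181)],.098))
print('rails',c([(265,75),(362,75),(271,213),(357,213)],.085))
# case long edges: white vs table at rows
for v in (60,110,160,200):
    r=g[v].sum(1);e=np.abs(np.convolve(r,[1,1,1,0,-1,-1,-1],'same'))
    a=190+np.argmax(e[190:245]);b=385+np.argmax(e[385:430]);print(v,a,b,c([(a,v),(b,v)],.08))
print('tip',c([(306,240),(333,240),(320,240),(320,270)],f['p'][2]-.073))
```

```text
plate [[-36.2, -5.3, 84.0], [30.8, -5.2, 84.0], [33.4, -53.0, 84.0], [-39.1, -53.1, 84.0]]
rib [[-22.2, -24.1, 98.0], [16.4, -24.0, 98.0], [-22.3, -28.1, 98.0], [16.5, -28.1, 98.0]]
rails [[-39.7, 51.1, 85.0], [33.9, 51.2, 85.0], [-40.1, -59.1, 85.0], [34.4, -59.0, 85.0]]
60 208 418 [[-83.6, 62.3, 80.0], [76.9, 62.5, 80.0]]
110 190 425 [[-101.9, 25.8, 80.0], [86.1, 26.1, 80.0]]
160 218 409 [[-83.3, -14.1, 80.0], [76.8, -13.8, 80.0]]
200 222 406 [[-83.2, -48.9, 80.0], [77.3, -48.6, 80.0]]
tip [[-5.7, -44.1, 177.0], [9.0, -44.0, 177.0], [1.9, -44.1, 177.0], [2.0, -62.2, 177.0]]
```

```bash
sed -i 's/^CEN=.*/CEN=np.array([.5865,-.1122])/' h.py
python3 - <<'E'
from h import *
f=np.load('w1.npz');C=cam('wrist',dict(tool_pos=f['p'],tcp_rot=f['r']))
P=cloud(f['d'],C)
for v in (238,241,244,250,256,262,268): print(v,[np.round(case(P[v,u])*1e3,1).tolist() for u in (310,328)])
print('rib+plate z',P[177,313]*1e3,P[195,313]*1e3)
plan(w(0,-.055,.165))
E
```

```text
Traceback (most recent call last):
  File "h.py", line 21, in case
    c,s=np.cos(YAW),np.sin(YAW);d=np.asarray(p)[:2]-CEN;return np.array([c*d[0]+s*d[1],-s*d[0]+c*d[1],p[2]])
               ^^^
NameError: name 'YAW' is not defined
```

```bash
sed -i 's/^CEN=.*/CEN=np.array([.5865,-.1122]);YAW=.0775/' h.py
python3 - <<'E'
from h import *
f=np.load('w1.npz');C=cam('wrist',dict(tool_pos=f['p'],tcp_rot=f['r']))
P=cloud(f['d'],C)
for v in (238,241,244,250,256,262,268): print(v,[np.round(case(P[v,u])*1e3,1).tolist() for u in (310,328)])
for v in range(166,186,2): print(v,np.round(case(P[v,313])*1e3,1))
plan(w(0,-.055,.165))
E
```

```text
238 [[-4.1, -84.5, 80.1], [12.2, -84.4, 80.3]]
241 [[-0.7, -41.1, 185.0], [8.5, -41.4, 184.4]]
244 [[-0.6, -40.9, 189.2], [8.4, -40.8, 189.3]]
250 [[-0.4, -40.8, 196.3], [8.2, -41.0, 195.7]]
256 [[-0.2, -40.6, 202.8], [8.0, -40.8, 202.4]]
262 [[-0.1, -41.1, 207.6], [7.8, -41.1, 207.6]]
268 [[0.1, -40.8, 213.4], [7.6, -40.4, 214.0]]
166 [ -1.1 -18.2  85.1]
168 [ -1.1 -20.   84.3]
170 [ -1.  -21.4  85.8]
172 [ -1.1 -23.2  84.8]
174 [ -1.  -24.   89.6]
176 [ -0.8 -24.3  96.6]
178 [ -0.8 -25.6  98.3]
180 [ -0.8 -27.2  98.5]
182 [ -0.8 -28.6  99.4]
184 [ -0.8 -30.4  98.4]
[-0.0, -0.0, 0.9, 0.0, -0.0, 0.02]
[-0.0, -0.1, 0.9, 0.0, -0.0, -0.0]
[-0.1, -0.0, 0.9, 0.0, -0.0, -0.0]
[0.0, -0.03, 0.14, 0.0, -0.0, -0.0]
4 [ 0.59073177 -0.16718481  0.16488053]
```

Emit:
jog_arm --increments '[[[0, 0, 0.9, 0, 0, 0, -1], [0, -0.1, 0.9, 0, 0, 0, -1], [-0.1, 0, 0.9, 0, 0, 0, -1], [0, 0, 0.2, 0, 0, 0, -1], [0, 0, 0, 0, 0, 0, -1]]]'

```text
time: 3.48
tool_pos: [0.5899, -0.1671, 0.1603]
tcp_rot: [-2.129, -2.303, 0.004]
wrist_force: [-0.1, 0.3, 0.5]
width: -0.003
grip_force: 0.0
```

Run:
```python
from h import *
s=read_state();print(s['time'],case(s['tool_pos']),s['wrist_force'])
C=cam('wrist',s);p,d=viewer.read_camera('wrist');cv2.imwrite('pics/w2.png',p);P=cloud(d,C)
for v in range(140,262,6): print(v,np.round(case(P[v,318])*1e3,1),np.round(case(P[v,310])*1e3,1))
```

```text
3.4833 [-0.00088532 -0.05498422  0.16027383] [-0.14401758  0.30032031  0.48234202]
140 [-1.8  5.9 80.8] [-5.9  5.8 80.2]
146 [-1.8  2.8 80.8] [-6.   2.6 78. ]
152 [-1.8 -0.3 79.9] [-6.  -0.4 79.7]
158 [-1.8 -3.4 80. ] [-5.9 -3.4 80.7]
164 [-1.7 -5.7 86. ] [-5.8 -5.9 84.5]
170 [-1.7 -9.  84.8] [-5.8 -9.  84.9]
176 [ -1.7 -12.1  85. ] [ -5.9 -12.2  84.4]
182 [ -1.7 -15.2  85. ] [ -5.9 -15.3  84.9]
188 [ -1.7 -18.4  85.2] [ -5.9 -18.3  85.7]
194 [ -1.7 -21.6  85.5] [ -5.9 -21.8  84.4]
200 [ -1.7 -24.2  87.6] [ -5.9 -24.4  87.2]
206 [ -1.6 -24.6  97.3] [ -5.5 -24.4  98. ]
212 [ -1.6 -27.2  98.5] [ -5.5 -27.2  98.8]
218 [ -1.6 -30.5  98. ] [ -5.5 -30.3  98.6]
224 [ -1.7 -38.4  85.2] [ -6.  -38.4  85.2]
230 [ -1.7 -42.2  84.3] [ -6.1 -42.   85. ]
236 [ -1.7 -45.8  84.3] [ -6.1 -45.6  84.8]
242 [ -1.6 -43.9  96.7] [ -5.7 -43.7  97. ]
248 [ -1.6 -43.6 104.2] [ -5.4 -43.8 103.9]
254 [ -1.5 -43.8 110.4] [ -5.2 -43.9 110.3]
260 [ -1.5 -44.4 115.2] [ -5.  -43.4 117.1]
```

View pics/w2.png

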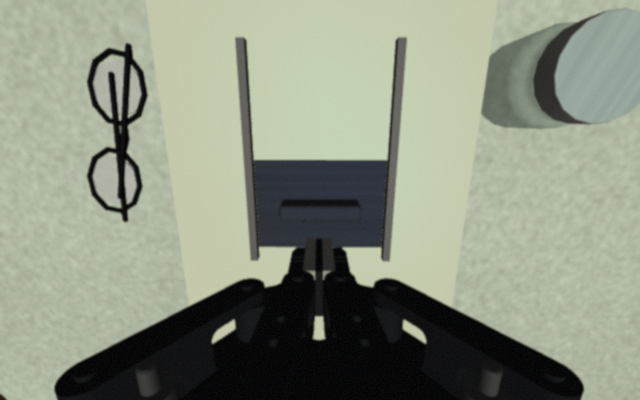

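The tips sit behind the rib. The rib spans case y −24.5 to −32, and the tip face is at −44. I'll push about 60 mm towards +y.

Emit:
jog_arm --increments '[[[0.3, 0, 0, 0, 0, 0, -1], [0.35, 0, 0, 0, 0, 0, -1], [0.35, 0, 0, 0, 0, 0, -1], [0.35, 0, 0, 0, 0, 0, -1], [0.3, 0, 0, 0, 0, 0, -1]]]'

```text
time: 3.95
tool_pos: [0.5889, -0.1177, 0.1646]
tcp_rot: [2.131, 2.305, 0.003]
wrist_force: [1.0, -2.7, 1.1]
width: 0.002
grip_force: 1.0
```

Emit:
jog_arm --increments '[[[0.1, 0, 0, 0, 0, 0, -1], [0.1, 0, 0, 0, 0, 0, -1], [0.05, 0, 0, 0, 0, 0, -1], [0.05, 0, 0, 0, 0, 0, -1], [0, 0, 0, 0, 0, 0, -1]]]'

```text
time: 4.37
tool_pos: [0.587, -0.1097, 0.1626]
tcp_rot: [-2.133, -2.305, 0.0]
wrist_force: [0.3, 0.2, 1.0]
width: 0.001
grip_force: 0.0
```

Run:
```python
from h import *
s=read_state();print(s['time'],case(s['tool_pos']),s['wrist_force'])
```

```text
4.3667 [0.00067297 0.00246919 0.16259764] [0.31292784 0.22406649 0.99044439]
```

Emit:
jog_arm --increments '[[[0.05, 0, 0, 0, 0, 0, -1], [0.05, 0, 0, 0, 0, 0, -1], [0.05, 0, 0, 0, 0, 0, -1], [0, 0, 0, 0, 0, 0, -1], [0, 0, 0, 0, 0, 0, -1]]]'

```text
time: 4.78
tool_pos: [0.5867, -0.1071, 0.1626]
tcp_rot: [2.132, 2.305, -0.004]
wrist_force: [-0.2, -6.9, -1.4]
width: -0.002
grip_force: 3.5
```

Emit:
jog_arm --increments '[[[0.05, 0, 0, 0, 0, 0, -1], [0.05, 0, 0, 0, 0, 0, -1], [0, 0, 0, 0, 0, 0, -1], [0, 0, 0, 0, 0, 0, -1], [0, 0, 0, 0, 0, 0, -1]]]'

```text
time: 5.2
tool_pos: [0.5867, -0.1066, 0.1627]
tcp_rot: [2.129, 2.303, -0.008]
wrist_force: [-0.3, -14.4, -1.9]
width: -0.0
grip_force: 7.7
```

Run:
```python
from h import *
s=read_state();print(s['time'],case(s['tool_pos']),s['wrist_force'])
C=cam('wrist',s);p,d=viewer.read_camera('wrist');P=cloud(d,C)
for v in range(120,262,6): print(v,np.round(case(P[v,318])*1e3,1))
```

```text
5.2 [0.0006123  0.00557427 0.16273002] [ -0.28934267 -14.35070221  -1.93387679]
120 [ 0.1 75.5 81.1]
126 [ 0.1 72.6 80.6]
132 [ 0.1 69.6 81.2]
138 [ 0.1 66.6 81.7]
144 [ 0.1 63.4 79.9]
150 [ 0.1 60.4 80.9]
156 [ 0.1 57.3 81. ]
162 [ 0.1 54.2 81.5]
168 [ 0.1 51.  81.7]
174 [ 0.1 47.5 80.3]
180 [ 0.1 44.2 80.4]
186 [ 0.1 41.9 84.9]
192 [ 0.1 38.4 83.9]
198 [ 0.1 35.3 84.8]
204 [ 0.1 32.  84.9]
210 [ 0.2 28.4 84.4]
216 [ 0.2 25.3 85.3]
222 [ 0.2 24.1 91.6]
228 [ 0.2 23.4 98.2]
234 [ 0.2 20.4 98.8]
240 [ 0.2 17.2 99. ]
246 [  0.2  16.5 104.6]
252 [  0.2  16.5 111.1]
258 [  0.2  16.3 116.7]
```

The shutter is at its stop (14 N, rib centred at about +20). I'll back off and look into the well.

Emit:
jog_arm --increments '[[[-0.5, 0, 0, 0, 0, 0, -1], [-0.7, 0, -0.7, 0, 0, 0, -1], [-0.9, 0, -0.6, 0, 0, 0, -1], [-0.2, 0, 0, 0, 0, 0, -1], [0, 0, 0, 0, 0, 0, -1]]]'

```text
time: 5.67
tool_pos: [0.5929, -0.1732, 0.2031]
tcp_rot: [2.135, 2.301, 0.002]
wrist_force: [-0.6, -0.4, 0.2]
width: -0.001
grip_force: 0.0
```

Emit:
jog_arm --increments '[[[0, 0, 0, 0, 0, 0, -1], [0, 0, 0, 0, 0, 0, -1], [0, 0, 0, 0, 0, 0, -1], [0, 0, 0, 0, 0, 0, -1], [0, 0, 0, 0, 0, 0, -1]]]'

```text
time: 6.08
tool_pos: [0.5917, -0.1703, 0.2011]
tcp_rot: [-2.131, -2.306, 0.001]
wrist_force: [0.1, 0.9, -1.2]
width: 0.002
grip_force: 0.0
```

Run:
```python
from h import *
s=read_state();print(s['time'],case(s['tool_pos']),s['wrist_force'])
C=cam('wrist',s);p,d=viewer.read_camera('wrist');P=cloud(d,C);cv2.imwrite('pics/w3.png',p)
np.savez('w3.npz',d=d,p=s['tool_pos'],r=s['tcp_rot'])
plan(w(0,-.030,.170))
```

```text
6.0833 [ 0.00065527 -0.05830343  0.20108421] [ 0.08411786  0.88178082 -1.22540925]
[0.8, -0.0, 0.9, -0.01, -0.01, 0.01]
[0.15, -0.02, 0.14, 0.0, 0.0, 0.0]
2 [ 0.58894001 -0.14208365  0.17013893]
```

View pics/w3.png

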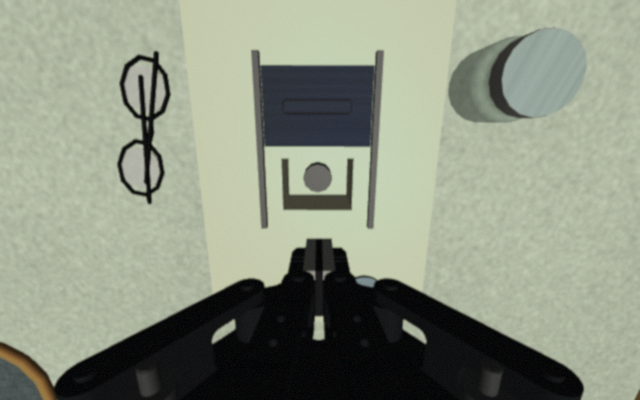

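The shutter is open (plate rows 65–146) and the well bare, with its mouth at columns 282–353 and rows ~158–209. The button cap is at (318,177).

Run:
```python
from h import *
f=np.load('w3.npz');C=cam('wrist',dict(tool_pos=f['p'],tcp_rot=f['r']));P=cloud(f['d'],C)
c=lambda uv,z:[np.round(case(q)*1e3,1).tolist() for q in ray(uv,z,C)]
print(c([(282,159),(353,159),(352,209),(284,209)],.08),c([(318,177)],.058),case(P[177,318]))
print(c([(262,65),(382,65)],.084))
```

```text
[[-24.1, -12.8, 80.0], [23.3, -12.8, 80.0], [23.8, -47.7, 80.0], [-23.9, -47.8, 80.0]] [[-0.2, -29.3, 58.0]] [-0.00016594 -0.02923473  0.05832341]
[[-33.7, 43.9, 84.0], [38.2, 43.9, 84.0]]
```

Emit:
jog_arm --increments '[[[0.8, 0, 0.6, 0, 0, 0, -1], [0.15, -0.02, 0.3, 0, 0, 0, -1], [0, 0, 0, 0, 0, 0, -1], [0, 0, 0, 0, 0, 0, -1], [0, 0, 0, 0, 0, 0, -1]]]'

```text
time: 6.55
tool_pos: [0.5895, -0.1433, 0.1753]
tcp_rot: [2.133, 2.306, -0.0]
wrist_force: [-0.1, 0.2, 0.5]
width: 0.0
grip_force: 0.0
```

Run:
```python
from h import *
s=read_state();print(s['time'],case(s['tool_pos']),s['wrist_force'])
plan(w(0,-.030,.135))
```

```text
6.55 [ 0.00063436 -0.03122034  0.17526244] [-0.07413753  0.22668429  0.45412497]
[0.0, -0.0, 0.9, 0.0, 0.01, 0.01]
[0.04, -0.02, 0.44, 0.0, -0.0, -0.0]
2 [ 0.58887723 -0.14213545  0.13506274]
```

Emit:
jog_arm --increments '[[[0.02, 0, 0.4, 0, 0, 0, -1], [0.02, 0, 0.4, 0, 0, 0, -1], [0, 0, 0.4, 0, 0, 0, -1], [0, 0, 0.1, 0, 0, 0, -1], [0, 0, 0, 0, 0, 0, -1]]]'

```text
time: 6.97
tool_pos: [0.5876, -0.1415, 0.1333]
tcp_rot: [-2.131, -2.303, 0.003]
wrist_force: [-0.0, -0.2, -0.2]
width: -0.003
grip_force: 0.0
```

Emit:
jog_arm --increments '[[[0, 0, 0.05, 0, 0, 0, -1], [0, 0, 0.05, 0, 0, 0, -1], [0, 0, 0.05, 0, 0, 0, -1], [0, 0, 0, 0, 0, 0, -1], [0, 0, 0, 0, 0, 0, -1]]]'

```text
time: 7.38
tool_pos: [0.5893, -0.1417, 0.1317]
tcp_rot: [2.133, 2.306, 0.0]
wrist_force: [0.2, -0.7, -0.7]
width: 0.002
grip_force: 0.0
```

Emit:
jog_arm --increments '[[[0, 0, 0.05, 0, 0, 0, -1], [0, 0, 0.05, 0, 0, 0, -1], [0, 0, 0.05, 0, 0, 0, -1], [0, 0, 0, 0, 0, 0, -1], [0, 0, 0, 0, 0, 0, -1]]]'

```text
time: 7.8
tool_pos: [0.5896, -0.1418, 0.1274]
tcp_rot: [2.133, 2.305, 0.001]
wrist_force: [0.1, 1.0, 2.6]
width: -0.0
grip_force: 1.8
```

Emit:
jog_arm --increments '[[[0, 0, 0.05, 0, 0, 0, -1], [0, 0, 0.05, 0, 0, 0, -1], [0, 0, 0, 0, 0, 0, -1], [0, 0, 0, 0, 0, 0, -1], [0, 0, 0, 0, 0, 0, -1]]]'

```text
time: 8.22
tool_pos: [0.5896, -0.1418, 0.1246]
tcp_rot: [2.133, 2.305, 0.001]
wrist_force: [0.3, 0.1, 6.6]
width: 0.001
grip_force: 3.5
```

Emit:
jog_arm --increments '[[[0, 0, 0.05, 0, 0, 0, -1], [0, 0, 0.05, 0, 0, 0, -1], [0, 0, 0, 0, 0, 0, -1], [0, 0, 0, 0, 0, 0, -1], [0, 0, 0, 0, 0, 0, -1]]]'

```text
time: 8.63
tool_pos: [0.5898, -0.1418, 0.1244]
tcp_rot: [2.133, 2.305, 0.001]
wrist_force: [-6.9, 1.9, 21.7]
width: -0.0
grip_force: 11.1
```

Emit:
jog_arm --increments '[[[0, 0, 0.05, 0, 0, 0, -1], [0, 0, 0, 0, 0, 0, -1], [0, 0, 0, 0, 0, 0, -1], [0, 0, 0, 0, 0, 0, -1], [0, 0, 0, 0, 0, 0, -1]]]'

```text
time: 9.05
tool_pos: [0.5898, -0.1418, 0.1243]
tcp_rot: [2.133, 2.305, 0.001]
wrist_force: [-10.4, 2.2, 30.0]
width: -0.003
grip_force: 14.9
```

It's at the hard stop: z is stuck at 0.124 with 30 N. Now I'll rise straight up and cross over the rib.

Emit:
jog_arm --increments '[[[0, 0, -0.4, 0, 0, 0, -1], [0, 0, -0.7, 0, 0, 0, -1], [0, 0, -0.7, 0, 0, 0, -1], [0, 0, -0.6, 0, 0, 0, -1], [0, 0, 0, 0, 0, 0, -1]]]'

```text
time: 9.47
tool_pos: [0.5911, -0.1422, 0.1951]
tcp_rot: [2.13, 2.302, 0.004]
wrist_force: [0.7, 0.1, 0.2]
width: 0.0
grip_force: 0.0
```

Emit:
jog_arm --increments '[[[0.6, 0, 0, 0, 0, 0, -1], [0.7, 0, 0, 0, 0, 0, -1], [0.7, 0, 0, 0, 0, 0, -1], [0.6, 0, 0, 0, 0, 0, -1], [0, 0, 0, 0, 0, 0, -1]]]'

```text
time: 9.88
tool_pos: [0.5816, -0.0611, 0.1893]
tcp_rot: [-2.129, -2.306, 0.002]
wrist_force: [0.8, -0.9, 0.6]
width: 0.004
grip_force: 0.0
```

Run:
```python
from h import *
s=read_state();print(s['time'],case(s['tool_pos']),s['wrist_force'])
plan(w(0,.045,.1625))
```

```text
9.8833 [-0.00091315  0.05129245  0.18933682] [ 0.79317591 -0.85655058  0.60993986]
[-0.21, 0.03, 0.89, -0.03, -0.02, 0.02]
1 [ 0.5829292  -0.06729462  0.16262172]
```

Emit:
jog_arm --increments '[[[0, 0, 0.4, 0, 0, 0, -1], [0, 0, 0.4, 0, 0, 0, -1], [0, 0, 0.1, 0, 0, 0, -1], [0, 0, 0, 0, 0, 0, -1], [0, 0, 0, 0, 0, 0, -1]]]'

```text
time: 10.3
tool_pos: [0.5825, -0.0646, 0.1631]
tcp_rot: [-2.133, -2.304, 0.002]
wrist_force: [0.2, 0.3, -0.2]
width: 0.002
grip_force: 0.0
```

Run:
```python
from h import *
s=read_state();print(s['time'],case(s['tool_pos']),s['wrist_force'])
p,d=viewer.read_camera('top');C=cam('top');P=cloud(d,C)
cv2.imwrite('pics/t2.png',cv2.resize(p[120:280,240:500],None,fx=3,fy=3))
plan(w(0,-.013,.1625),.3)
```

```text
10.3 [-0.00030965  0.04777928  0.16310727] [ 0.16387084  0.31880444 -0.22796542]
[-0.3, -0.0, 0.0, -0.01, -0.0, -0.01]
[-0.3, -0.0, 0.0, 0.0, -0.0, 0.0]
[-0.3, -0.0, 0.0, 0.0, -0.0, 0.0]
[-0.3, -0.0, 0.0, 0.0, -0.0, 0.0]
[-0.3, -0.0, 0.02, 0.0, -0.0, 0.0]
[-0.3, -0.0, 0.01, 0.0, -0.0, 0.0]
[-0.22, -0.01, 0.01, 0.0, -0.0, 0.0]
7 [ 0.58737922 -0.12502144  0.16262948]
```

Emit:
jog_arm --increments '[[[-0.3, 0, 0, 0, 0, 0, -1], [-0.35, 0, 0, 0, 0, 0, -1], [-0.35, 0, 0, 0, 0, 0, -1], [-0.35, 0, 0, 0, 0, 0, -1], [-0.3, 0, 0, 0, 0, 0, -1]]]'

```text
time: 10.77
tool_pos: [0.5873, -0.1147, 0.1648]
tcp_rot: [2.134, 2.305, 0.001]
wrist_force: [0.6, 1.9, 0.5]
width: -0.0
grip_force: 1.0
```

Emit:
jog_arm --increments '[[[-0.15, 0, 0, 0, 0, 0, -1], [-0.1, 0, 0, 0, 0, 0, -1], [-0.1, 0, 0, 0, 0, 0, -1], [-0.05, 0, 0, 0, 0, 0, -1], [0, 0, 0, 0, 0, 0, -1]]]'

```text
time: 11.18
tool_pos: [0.5879, -0.1256, 0.1645]
tcp_rot: [2.133, 2.306, -0.001]
wrist_force: [-0.4, -0.1, 0.2]
width: 0.003
grip_force: 0.0
```

Emit:
jog_arm --increments '[[[-0.05, 0, 0, 0, 0, 0, -1], [-0.05, 0, 0, 0, 0, 0, -1], [-0.05, 0, 0, 0, 0, 0, -1], [0, 0, 0, 0, 0, 0, -1], [0, 0, 0, 0, 0, 0, -1]]]'

```text
time: 11.6
tool_pos: [0.5879, -0.1279, 0.1643]
tcp_rot: [-2.132, -2.304, -0.003]
wrist_force: [-0.3, 6.8, 2.3]
width: 0.005
grip_force: 3.5
```

Run:
```python
from h import *
s=read_state();print(s['time'],case(s['tool_pos']),s['wrist_force'])
```

```text
11.6 [ 0.00022284 -0.01580591  0.16432313] [-0.29528306  6.79181711  2.28924388]
```

One more nudge against the stop, then retreat and look.

Emit:
jog_arm --increments '[[[-0.05, 0, 0, 0, 0, 0, -1], [-0.05, 0, 0, 0, 0, 0, -1], [0, 0, 0, 0, 0, 0, -1], [0, 0, 0, 0, 0, 0, -1], [0, 0, 0, 0, 0, 0, -1]]]'

```text
time: 12.02
tool_pos: [0.588, -0.1285, 0.1643]
tcp_rot: [-2.13, -2.301, -0.007]
wrist_force: [-0.1, 15.1, 5.1]
width: 0.003
grip_force: 7.6
```

Emit:
jog_arm --increments '[[[0.3, 0, 0, 0, 0, 0, -1], [0.3, 0, 0, 0, 0, 0, -1], [0, 0, -0.8, 0, 0, 0, -1], [0, 0, -0.9, 0, 0, 0, -1], [-0.5, 0, -0.9, 0, 0, 0, -1]]]'

```text
time: 12.43
tool_pos: [0.5871, -0.1276, 0.2419]
tcp_rot: [-2.128, -2.306, 0.002]
wrist_force: [0.5, -0.2, 0.1]
width: -0.002
grip_force: 0.0
```

Emit:
jog_arm --increments '[[[-0.9, 0, -0.5, 0, 0, 0, -1], [-0.6, 0, 0, 0, 0, 0, -1], [0, 0, 0, 0, 0, 0, -1], [0, 0, 0, 0, 0, 0, -1], [0, 0, 0, 0, 0, 0, -1]]]'

```text
time: 12.85
tool_pos: [0.591, -0.174, 0.2563]
tcp_rot: [-2.133, -2.304, 0.001]
wrist_force: [0.2, -0.4, 0.0]
width: 0.007
grip_force: 0.0
```

Run:
```python
from h import *
s=read_state();print(s['time'],case(s['tool_pos']),s['wrist_force'])
C=cam('wrist',s);p,d=viewer.read_camera('wrist');P=cloud(d,C);cv2.imwrite('pics/w4.png',p)
for v in range(130,216,3): print(v,np.round(case(P[v,318])*1e3,1))
```

```text
12.85 [-0.00031241 -0.06199181  0.25630576] [ 0.17957277 -0.39229902  0.02884926]
130 [-1.3  0.4 80. ]
133 [-1.3 -2.  81. ]
136 [-1.3 -4.4 80.7]
139 [-1.3 -6.6 84.6]
142 [-1.3 -9.  86.1]
145 [ -1.3 -11.5  84.3]
148 [ -1.3 -14.   84.8]
151 [ -1.3 -16.5  84.5]
154 [ -1.3 -19.   83.9]
157 [ -1.3 -21.5  84.5]
160 [ -1.3 -23.9  84.9]
163 [ -1.3 -26.1  87.3]
166 [ -1.2 -27.   98.1]
169 [ -1.2 -29.1  99.8]
172 [ -1.2 -31.8  98.3]
175 [ -1.3 -36.9  84.2]
178 [ -1.3 -39.6  83.9]
181 [ -1.3 -41.8  85.7]
184 [ -1.3 -44.9  83.4]
187 [ -1.3 -47.3  84.9]
190 [ -1.3 -50.3  83.5]
193 [ -1.3 -53.   83.4]
196 [ -1.3 -56.7  80. ]
199 [ -1.3 -59.3  80.5]
202 [ -1.3 -61.7  81.6]
205 [ -1.3 -65.   80.1]
208 [ -1.3 -67.5  81. ]
211 [ -1.4 -70.7  80.1]
214 [ -1.4 -73.5  80.1]
```

View pics/w4.png

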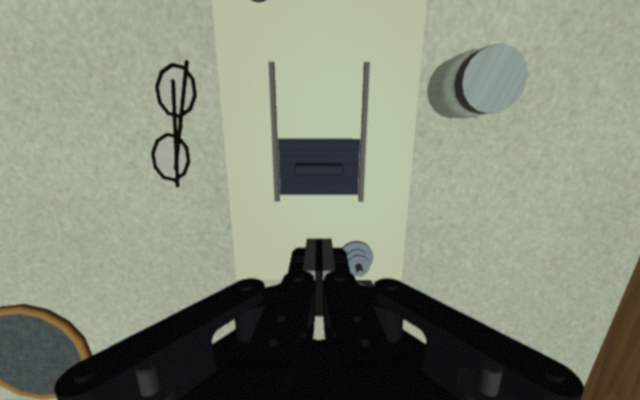

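The shutter is shut: plate rows 139–194 (case y −6 to −54), rib centred at about y = −30. The 15 N stop was felt, and the robot is clear of everything.

```bash
python3 -c "
from workcell import bot
print(bot.finish_job())"
```

```text
the job is handed in; nothing more can be done
None
```

The job is handed in after about 13 s: shutter pushed open to its stop, reset button pressed to its hard stop and let go (its return was not viewed), shutter pushed fully shut again; the start key and loose objects were not touched.

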